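# Clamp a silver goblet stem in the ratchet clamp

## Task

Take the silver stem off the black block, stand it upright on the bed of the ratchet clamp between the wooden V and the rubber-faced jaw, and let go. Then hold the red handle and pump the lever in full strokes, feeling the load on it, until the stem is firmly held in the V: two clicks past the first rise in resistance is right, and over-tightening dents it. Close the jaw only with the lever, swing the lever back to its starting stop before you let go of it, and leave the bowl, jar, brush and black block where they are.

Things in the scene. Friction and masses are not known exactly. Their poses are not given: they have to be found in the camera images.
- clamp: Dark grey ratchet clamp fixed to the bench, turned about the vertical. Origin on the bench surface, own axes with z up; offsets here are in these axes, mm. Base plate 120 x 370 x 15 (x -65..55, y -165..205); its top, z 15, is the bed. The wooden V jaw (z 20..70) at the -y end opens to +y. The moving jaw closes towards -y and a spring catch keeps it from going back. The lever is on the -x side.
- lever: Flat dark steel lever with a red handle; swings level 0.34 rad between two hard stops. Home stop: handle nearest the jaws. Drive stroke: handle to clamp +y for 34 to 39 mm, then back to within 3 mm of home, where it clicks behind the next tooth. It stays where left. The handle resists with 1 to 3 N unloaded; from the first touch about 2.5 N more with each tooth, so 4 to 6 N more than unloaded when firm.
- handle (a point): Centre of the top of the red handle: an upright round post 22 mm thick and 60 mm tall (z 60..120), 115 mm from the pivot. It swings about the pivot from clamp x -157, y 81 (home stop) through x -158, y 100 to x -157, y 120 (far stop).
- stem: Polished silver goblet stem, about 0.35 kg, standing upright, 138 mm tall, round: a 26 mm thick foot tube from 0 to 64 mm up (the clamped part), a knop 36 mm wide from 64 to 88 mm, and a 22 mm thick neck from 88 mm to the top, to grip it by. Origin at the centre of its underside, z along the tube. At the start it stands on the black block.
- block: Glossy black round block, 110 mm wide, 35 mm high, 1.5 kg, loose. Origin at the centre of its underside.
- bowl: Silver bowl, 170 mm wide, 65 mm high. Origin under its centre.
- jar: Amber jar with a dark cap, 56 mm wide, 60 mm high. Origin under its centre.
- brush: Wooden-handled brush lying on the bench. Origin at its underside.
- pivot (a point): Upright axis of the lever (clamp x -43, y 100), at z 60.
- vjaw: The fixed jaw's two wooden pads forming a V, 50 high (5..55 above the bed). Origin on the bed (clamp x 0, y -70, z 15), axes as the clamp's: just where the centre of the stem's underside lies when the stem is home in the V. Lower the stem from above between the jaws and set it down about 8 mm to the +y side of this point: the moving jaw then slides it home.
- rack: Steel toothed bar that carries the moving jaw (black rubber face 40 wide, z 20..72; 33 to 60 mm to the +y side of the V's origin at the start). A full lever stroke moves it one tooth, 6 mm to clamp -y. The jaw is sprung on the bar: when it meets the seated stem it stops but the bar goes on, each tooth adding about 10 N on the V. The tooth that first seats it is too loose; firm is above 10 N; above 37 N the stem dents.
Mind the look-alikes: they are no part of the job. Of the things that look like the stem, the middle-sized one is meant.

How it is judged:
On the way, in this order (a step that is already met when the one before it is completed fails the run):
1. the stem stands upright on the clamp's bed between the jaws, let go (x of stem in the frame of clamp between -0.02 and 0.02 m and y of stem in the frame of clamp between -0.08 and -0.03 m and z of stem in the frame of clamp below 0.018 m and angle between stem's own z axis and vertical below 0.08 rad and contact force between the fingers and stem below 0.2 N), for 0.2 s.
2. the stem is pressed into the V with more than 10 N (contact force between vjaw and stem above 10 N), for 0.2 s.
At the end, for the whole second after the job is handed in: The stem stands upright (within 0.06 rad) on the bed, home in the V (within 6 mm across, 8 mm along the jaws' closing), at rest, pressed into the V with more than 10 N; the lever is within 10 mm (at the handle) of its home stop (contact force between vjaw and stem above 10 N and x of stem in the frame of clamp between -0.006 and 0.006 m and y of stem in the frame of clamp between -0.078 and -0.062 m and z of stem in the frame of clamp below 0.02 m and angle between stem's own z axis and vertical below 0.06 rad and y of handle in the frame of clamp below 0.091 m and linear speed of stem below 0.02 m/s); the robot touches nothing.
It fails at once if the stem is pressed into the V with more than 37 N (dented) (contact force between vjaw and stem above 37 N).
It fails at once if the robot pushes the toothed bar or its jaw with more than 4 N (contact force between any of the fingers, the arm and rack above 4 N).
It fails at once if bowl, jar, brush or block is shifted by more than 20 mm (distance of any of bowl, jar, brush, block from where it was at the start of the episode above 0.02 m).
It also fails if it takes over 67 s, if anything falls off the work surface, if the arm or the gripper's body presses on something with over 40 N, if the wrist force passes 120 N, or if a joint passes its speed limit or range.

## Robot

A 6-joint arm with a two-finger parallel gripper is mounted at the origin on the work surface. World frame = base frame: x ahead of the robot, y to its left, z up, the work surface at z = 0. Lengths are in m, angles in rad, forces in N, time in s.
With the tool pointing down it reaches from about 0.275 to 0.75 m from the base axis. Payload 10.2 kg.
Tool frame: the origin (TCP) lies midway between the tips of the shut fingers; the grasp point (between the pads) lies 19 mm behind it (env.hold_point_z is the distance from the TCP to the grasp point, in m); x points along the fingers, z is the direction in which the jaws open and shut, and the axes are right-handed (so a half turn about x gives the same grasp; the last joint's range is limited). The gripper opens to 85 mm and grips with 20 to 120 N. Pads are 22 mm wide; open, the fingers measure 114 mm over their backs; the gripper's body (76 mm by 85 mm) begins 54 mm behind the grasp point. The pads swing forward as they close: fully open they stand 13 mm farther back than shut.
Start: joints at [-0.223, 0.313, 1.498, -0, 1.331, -0.223], TCP at [0.525, -0, 0.231] pointing down, gripper open.
Joint ranges: [-2.94, 2.94], [-0.97, 2.17], [0.19, 2.56], [-1.23, 4.37], [0.02, 3.11], [-2.88, 2.88]. Speed limits (rad/s): [2.39, 2.39, 3.01, 3.14, 3.14, 3.14].

## Interface

Orientations are given as a unit quaternion [x, y, z, w].
In Python, from bench import env, kinematics, monitor, eyes, job gives the robot as it stands. The module is installed in compiled form; this text tells all that it offers. Calls block until the motion is done:
- env.reach(position, orientation): joint-space move of the TCP to a pose.
- env.movel(position, velocity=0.15, frame=None, guard=None): straight line of the TCP; frame=None keeps the orientation; velocity is the mean speed in m/s. With guard (N) it stops when the force on the tool has changed by that much, and returns True; else False.
- env.set_joints(angles): joint-space move.
- env.release() and env.close_gripper(effort=None): open the fingers fully, or close them until they stop; effort is the grip in N (None keeps the last).
- env.hold(seconds).
- kinematics.ik(position, orientation): joint angles nearest the present ones, or None.
- monitor.sense(): the state.
- eyes.grab_frame(name): name is "scene" or "side" or "wrist"; returns a dict with "frame" (480x640x3 uint8, red, green, blue), "mtx" (3x3 intrinsics, pixels), "k1" (the pictures are not rectified: a ray, as slopes to the right and down, at radius r is drawn at 1 + k1 r^2 times it, then the intrinsics apply), "view" (4x4, takes a point from world to camera coordinates). Camera axes: x right, y down, z forward; pixel columns grow to the right and rows downward; lengths in m; the calibration is good to about 2 mm. A picture is of the moment at which its call begins. There is no depth.
A pose or a line that the arm cannot do raises env.MotionError and nothing moves.
- job.hand_in(): hands the job in, once; it reports no verdict.
The state is a dict: "clock": time; "joints": joint angles; "qvel": joint speeds; "joint_efforts": joint torques, N m; "position": TCP position; "ee_rot": TCP orientation; "contact_force": force on the tool from outside, world axes, zero at the start; "ft_torque": the same for the moment, N m; "finger_gap": opening from 0.0 (shut) to 1.0 (fully open).
Only numpy, scipy, OpenCV 4.12 (cv2) and the standard library are available. Lean on these libraries where they do the work, as an engineer would, in place of code of your own. Each camera call takes 0.05 s, during which the arm holds its last target.

## Working session

There is one attempt and no reset: what is moved stays moved. The work goes in short steps, each a Python script; the robot and the scene stay as the last script left them, time stands still between calls to the robot, and variables do not carry over. Pictures are saved under pics/ and viewed, and the job is handed in when it is done.

```bash
mkdir -p pics; cat > h.py <<'E'
import numpy as np, cv2
from bench import env, kinematics, monitor, eyes, job
def grab(cam,fn):
    f=eyes.grab_frame(cam); cv2.imwrite('pics/'+fn+'.png',f['frame'][:,:,::-1]); np.savez('pics/'+fn+'.npz',**{k:np.array(v) for k,v in f.items()}); return f
def load(fn): return dict(np.load('pics/'+fn+'.npz'))
def ray(f,u,v):
    K=f['mtx'];V=f['view'];k1=float(f['k1'])
    d=np.array([(u-K[0,2])/K[0,0],(v-K[1,2])/K[1,1]])
    s=d.copy()
    for _ in range(30): s=d/(1+k1*(s@s))
    R=V[:3,:3];t=V[:3,3]
    r=R.T@np.array([s[0],s[1],1]); return -R.T@t, r/np.linalg.norm(r)
def onz(f,u,v,z):
    o,r=ray(f,u,v); return o+r*(z-o[2])/r[2]
def tri(*obs):
    A=np.zeros((3,3));b=np.zeros(3)
    for f,u,v in obs:
        o,r=ray(f,u,v);P=np.eye(3)-np.outer(r,r);A+=P;b+=P@o
    x=np.linalg.solve(A,b)
    res=[np.linalg.norm((np.eye(3)-np.outer(ray(f,u,v)[1],ray(f,u,v)[1]))@(x-ray(f,u,v)[0])) for f,u,v in obs]
    return x,res
def proj(f,p):
    K=f['mtx'];V=f['view'];k1=float(f['k1'])
    c=V[:3,:3]@np.asarray(p)+V[:3,3];s=c[:2]/c[2];s=s*(1+k1*(s@s))
    return np.array([K[0,0]*s[0]+K[0,2],K[1,1]*s[1]+K[1,2]])
E
python3 - <<'E'
from h import *
for c in ['scene','side','wrist']:
    f=grab(c,c+'0'); print(c,f['mtx'].tolist(),f['k1'],np.round(f['view'],3).tolist())
s=monitor.sense(); print(s)
E
```

```text
scene [[548.0392697357198, 0.0, 314.06644904080304], [0.0, 548.0392697357198, 239.79015814854097], [0.0, 0.0, 1.0]] -0.094741018528355 [[0.079, 0.997, 0.011, -0.041], [0.65, -0.043, -0.759, -0.249], [-0.756, 0.067, -0.652, 1.614], [0.0, 0.0, 0.0, 1.0]]
side [[516.0357150625904, 0.0, 312.69425289663656], [0.0, 516.0357150625904, 230.64921527562504], [0.0, 0.0, 1.0]] -0.11351244237732504 [[0.955, -0.297, -0.013, -0.506], [-0.226, -0.696, -0.682, 0.193], [0.193, 0.654, -0.732, 1.11], [0.0, 0.0, 0.0, 1.0]]
wrist [[337.0330527570543, 0.0, 320.7919920832573], [0.0, 337.0330527570543, 233.36413460490107], [0.0, 0.0, 1.0]] -0.01639887063220673 [[1.0, 0.0, -0.001, -0.525], [0.001, -0.953, 0.301, -0.04], [-0.001, -0.301, -0.953, 0.379], [0.0, 0.0, 0.0, 1.0]]
{'clock': 0.15, 'joints': array([-2.23441377e-01,  3.13304865e-01,  1.49822898e+00, -1.16555738e-05,
        1.33101235e+00, -2.23414820e-01]), 'qvel': array([ 0.00083716, -0.00189455, -0.00169419,  0.00117568,  0.00078883,
        0.00032882]), 'joint_efforts': array([ 1.79854873e-03, -4.12368500e+01, -2.59796566e+01, -1.57318855e-04,
        3.17765021e-03, -3.62555340e-05]), 'position': array([5.24813874e-01, 5.44140603e-06, 2.30887685e-01]), 'ee_rot': array([7.92044100e-05, 7.07436335e-01, 6.23868541e-05, 7.06777066e-01]), 'contact_force': array([ 0.39888991, -0.62888301,  0.00906403]), 'ft_torque': array([-0.04706118,  0.03434438,  0.00737299]), 'finger_gap': 0.9957580760122962}
```

View pics/scene0.png

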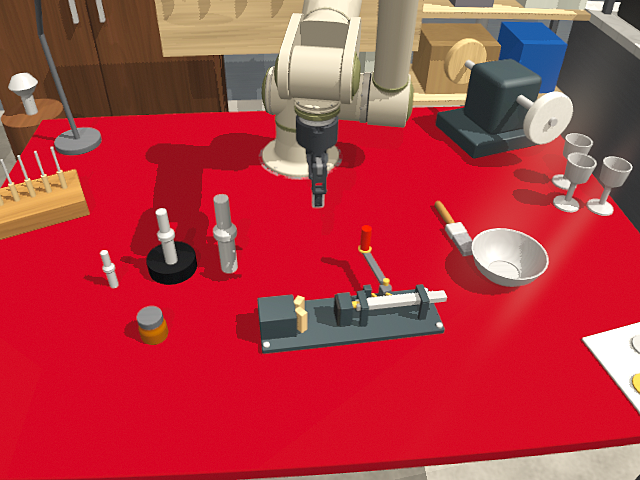

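View pics/side0.png

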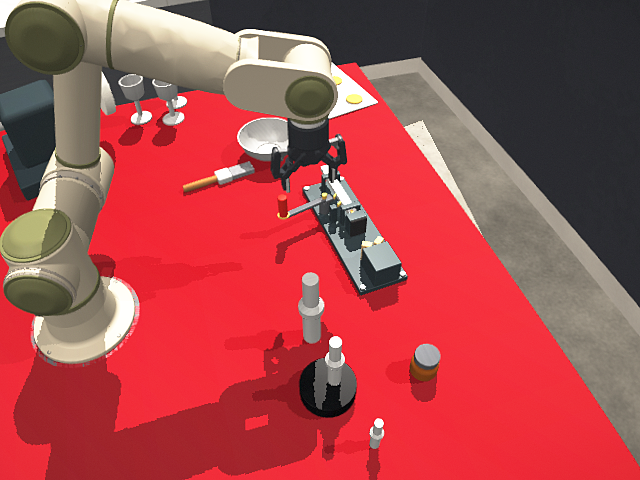

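View pics/wrist0.png

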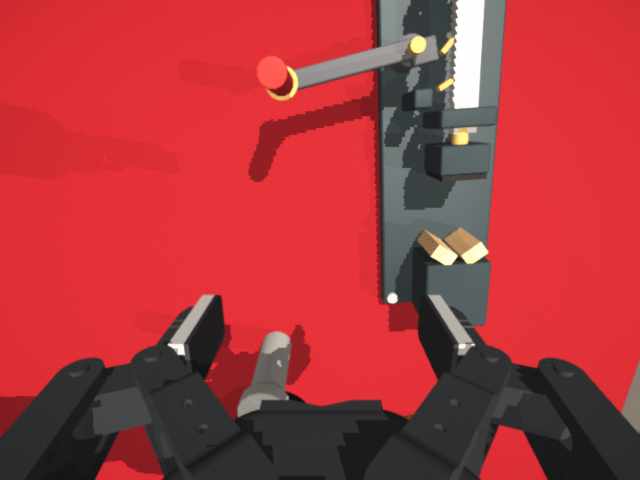

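Scene view: the wanted stem stands on the black block at about (168,237), the block at (172,262). The larger look-alike is at (225,235), the small one at (109,270). The clamp runs from (262,345) to (440,325), with the red handle at (366,238). I'll zoom in for measurements.

```bash
python3 - <<'E'
from h import *
a=load('scene0')['frame'];b=load('side0')['frame']
def crop(im,x0,y0,w,h,s): return cv2.resize(im[y0:y0+h,x0:x0+w],None,fx=s,fy=s,interpolation=cv2.INTER_NEAREST)[:,:,::-1]
cv2.imwrite('pics/c1.png',crop(a,240,215,210,145,3.8))
cv2.imwrite('pics/c2.png',np.hstack([crop(a,135,185,110,110,3.6),crop(b,280,260,110,110,3.6)]))
cv2.imwrite('pics/c3.png',crop(b,265,165,150,140,4.2))
E
```

```text
(no output)
```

View pics/c1.png

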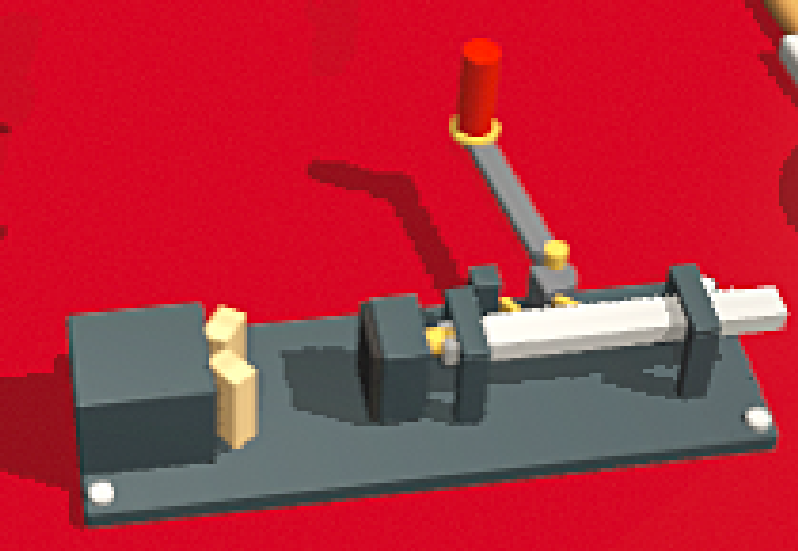

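View pics/c2.png

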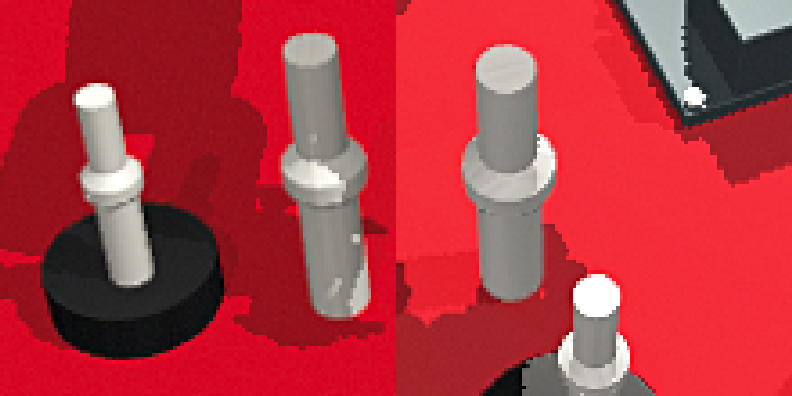

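View pics/c3.png

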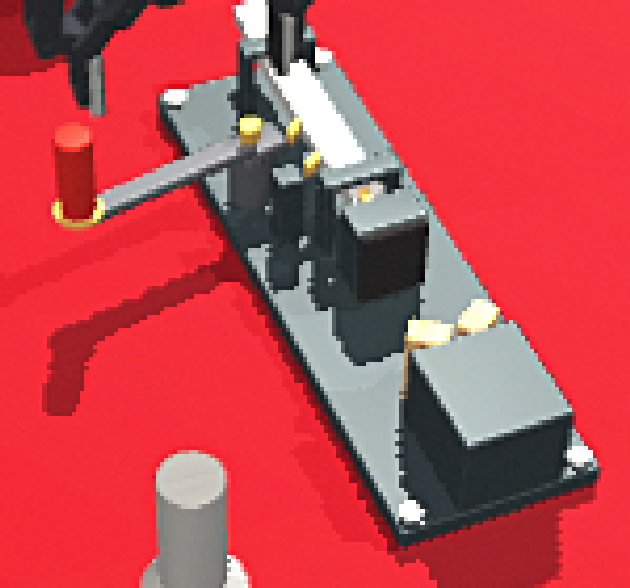

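```bash
cat > m1.py <<'E'
from h import *
S=load('scene0');D=load('side0');W=load('wrist0')
def c1(x,y): return (S,(x+.5)/3.8-.5+240,(y+.5)/3.8-.5+215)
def c2(x,y): return (S,(x+.5)/3.6-.5+135,(y+.5)/3.6-.5+185)
def c2d(x,y): return (D,(x-396+.5)/3.6-.5+280,(y+.5)/3.6-.5+260)
def c3(x,y): return (D,(x+.5)/4.2-.5+265,(y+.5)/4.2-.5+165)
print('stemtop',tri(c2(96,97),c2d(597,293)))
print('bigtop',tri(c2(312,50),c2d(507,68)))
print('handle',tri(c1(482,50),c3(73,135)), tri(c1(482,50),(W,272,71)))
print('pivot', tri(c1(557,246),c3(251,126)),tri(c1(557,246),(W,418,44)))
print('bolt L front',tri(c1(101,488),c3(579,452)))
for n,o in dict(bLF=c1(101,488),bRF=c1(759,415),sLF=c3(579,452),sLB=c3(411,506),sRB=c3(175,94),sRF=c3(322,55)).items(): print(n,onz(*o,0.019))
print('corners')
for n,o in dict(cLF=c1(88,513),cRF=c1(776,437),sLB=c3(402,535),sLF=c3(597,465),sRB=c3(160,100)).items(): print(n,onz(*o,0.015))
print('vpadtops z70', onz(*c1(235,377),.07),onz(*c1(227,320),.07))
E
python3 m1.py
python3 - <<'E'
from h import *
w=load('wrist0')['frame']
cv2.imwrite('pics/c4.png',cv2.resize(w[0:340,240:520],None,fx=2.3,fy=1.76*1,interpolation=cv2.INTER_NEAREST)[:,:,::-1])
E
```

```text
stemtop (array([ 0.47489207, -0.31418925,  0.17328388]), [np.float64(0.0005328502652088213), np.float64(0.0005328502652089054)])
bigtop (array([ 0.46906436, -0.18918338,  0.19535457]), [np.float64(0.0011515449527987175), np.float64(0.001151544952798723)])
handle (array([0.49234225, 0.11314863, 0.12061086]), [np.float64(0.0008035741555021255), np.float64(0.0008035741555021039)]) (array([0.49157802, 0.1135738 , 0.12072255]), [np.float64(0.0002185859272994436), np.float64(0.00021858592729942446)])
pivot (array([0.60349628, 0.1398333 , 0.07265137]), [np.float64(0.001950356757955359), np.float64(0.0019503567579551608)]) (array([0.60231575, 0.14072027, 0.07327634]), [np.float64(0.0006150018655681006), np.float64(0.0006150018655680184)])
bolt L front (array([ 0.70876847, -0.10810611,  0.02178506]), [np.float64(0.0004991433398299087), np.float64(0.0004991433398300782)])
bLF [ 0.7061528  -0.10781101  0.019     ]
bRF [0.6826314  0.24182085 0.019     ]
sLF [ 0.71013517 -0.10670514  0.019     ]
sLB [ 0.61094862 -0.11250009  0.019     ]
sRB [0.58570654 0.23465213 0.019     ]
sRF [0.68595227 0.24096894 0.019     ]
corners
cLF [ 0.71861122 -0.11479197  0.015     ]
cRF [0.6950393  0.24864188 0.015     ]
sLB [ 0.60098257 -0.12602733  0.015     ]
sLF [ 0.71748661 -0.11516128  0.015     ]
sRB [0.57628681 0.23646932 0.015     ]
vpadtops z70 [ 0.68062275 -0.03733289  0.07      ] [ 0.64102058 -0.03904421  0.07      ]
```

```bash
cat >> m1.py <<'E'
src=[];dst=[]
def add(l,w): src.append(l);dst.append(w[:2])
add((-157,81),tri(c1(482,50),(W,272,71))[0]); add((-43,100),tri(c1(557,246),(W,418,44))[0])
add((55,-165),onz(*c1(88,513),.015));add((55,205),onz(*c1(776,437),.015))
add((-65,-165),onz(*c3(402,535),.015));add((55,-165),onz(*c3(597,465),.015));add((-65,205),onz(*c3(160,100),.015))
B=.0195
add((45,-155),onz(*c1(101,488),B));add((45,195),onz(*c1(759,415),B));add((45,-155),onz(*c3(579,452),B));add((-55,-155),onz(*c3(411,506),B));add((-55,195),onz(*c3(175,94),B));add((45,195),onz(*c3(322,55),B))
src=np.array(src)/1000;dst=np.array(dst)
a=src-src.mean(0);b=dst-dst.mean(0)
yaw=np.arctan2((a[:,0]*b[:,1]-a[:,1]*b[:,0]).sum(),(a*b).sum())
R=np.array([[np.cos(yaw),-np.sin(yaw)],[np.sin(yaw),np.cos(yaw)]])
t=dst.mean(0)-R@src.mean(0)
print('yaw',yaw,'t',t); print(np.round((dst-src@R.T-t)*1000,1))
print('V',R@[0,-.07]+t,'handle',R@[-.157,.081]+t)
for n,f,p in [('W',W,(0,-.07,.015)),('S',S,(0,-.07,.015))]: print(n,proj(f,[*(R@p[:2]+t),.015]))
E
python3 m1.py | tail -18
```

```text
vpadtops z70 [ 0.68062275 -0.03733289  0.07      ] [ 0.64102058 -0.03904421  0.07      ]
yaw 0.06896408162742937 t [0.6533517  0.04330653]
[[ 0.4  0.3]
 [-1.2  0.6]
 [-1.   2.7]
 [ 0.9 -3. ]
 [ 1.1 -0.2]
 [-2.1  2.3]
 [ 1.9 -6.9]
 [-2.4  0.4]
 [-1.8  0.7]
 [ 1.   1.2]
 [ 1.6  2.3]
 [ 0.5  0.1]
 [ 0.9 -0.5]]
V [ 0.65817536 -0.02652708] handle [0.49114323 0.11329521]
W [441.26680358 224.84381105]
S [306.25637726 323.41613938]
```

View pics/c4.png

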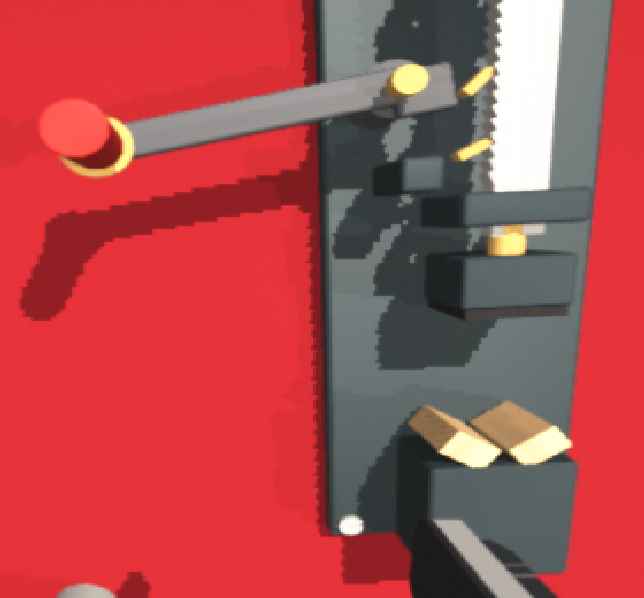

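Stem top is at (0.475, -0.314, 0.173). Clamp yaw is 0.069, the V is at (0.658, -0.0265), and the lever is at home. Going for the grasp with the jaws along world x.

```bash
python3 - <<'E'
from h import *
W=load('wrist0')
yaw=.069;o=np.array([.65335,.0433])
p=onz(W,467,175,.072)[:2]-o; print('jaw face y clamp',-np.sin(yaw)*p[0]+np.cos(yaw)*p[1])
x,y=.4749,-.3142
env.movel([.525,0,.30],velocity=.25)
env.movel([x,y,.30],velocity=.25)
f=grab('wrist','w1')
env.movel([x,y,.20],velocity=.2)
f=grab('wrist','w2')
print(proj(f,[x,y,.173]),monitor.sense()['clock'])
E
```

```text
jaw face y clamp -0.0072886212967796515
[319.29002702 272.50832346] 2.75
```

View pics/w1.png

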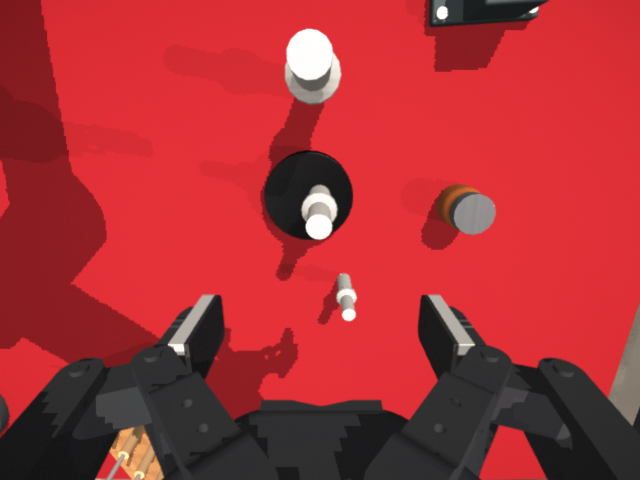

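View pics/w2.png

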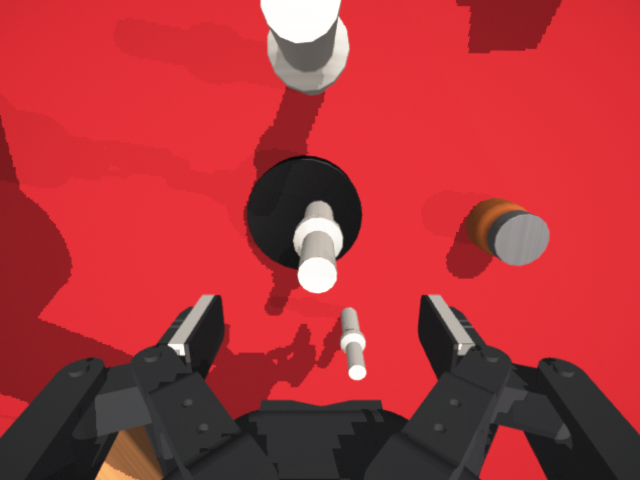

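The wrist view confirms the stem top at (317,273), within 2 px of the prediction, with clear space between the fingers. Grasping now.

```bash
python3 - <<'E'
from h import *
x,y=.4744,-.3142
env.movel([x,y,.132],velocity=.12)
env.close_gripper(40)
s=monitor.sense();print(s['finger_gap'],s['contact_force'],s['position'])
env.movel([x,y,.16],velocity=.1)
s=monitor.sense();print(s['finger_gap'],s['contact_force'],s['position'],s['clock'])
env.movel([x,y,.325],velocity=.3)
f=grab('side','s1');f=grab('scene','sc1')
print(proj(f,[x,y,.325+.042]))
E
```

```text
0.23620695116676185 [-1.26609956  0.04144693  2.5499617 ] [ 0.47432125 -0.31428502  0.13223245]
0.2390198934961934 [-0.61433059 -0.40320581 -3.70838751] [ 0.47425434 -0.3139681   0.15944446] 4.5083
[143.82098192 128.3533791 ]
```

View pics/s1.png

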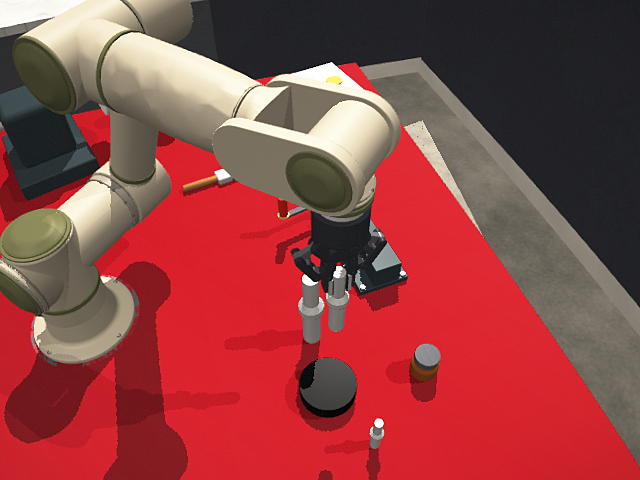

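View pics/sc1.png

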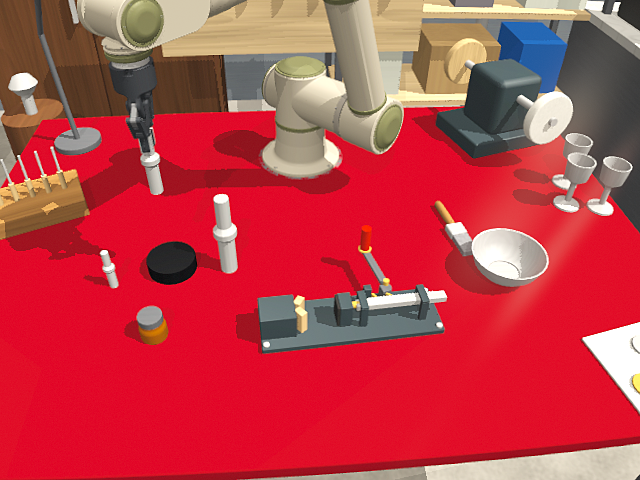

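The stem is held at (338,300) in the side view and looks upright; the block hasn't moved. Carrying it over the clamp and checking before lowering.

```bash
python3 - <<'E'
from h import *
x,y=.6577,-.0180
env.movel([x,y,.325],velocity=.3)
env.movel([x,y,.215],velocity=.2)
env.hold(.2)
g=grab('side','s2');f=grab('scene','sc2');w=grab('wrist','w3')
print(monitor.sense()['contact_force'],monitor.sense()['clock'])
for q in(g,f): print(proj(q,[x,y,.118]),proj(q,[x,y,.194]))
def crop(im,x0,y0,w,h,s): return cv2.resize(im[y0:y0+h,x0:x0+w],None,fx=s,fy=s,interpolation=cv2.INTER_NEAREST)[:,:,::-1]
cv2.imwrite('pics/c5.png',np.hstack([crop(f['frame'],250,220,100,130,4),crop(g['frame'],300,150,100,130,4)]))
E
```

```text
[ 0.12119134  0.3242629  -4.26097692] 7.6667
[369.49802003 220.14309897] [371.8977083  194.98312834]
[310.78457472 287.32361405] [311.06460435 257.7929319 ]
```

View pics/c5.png

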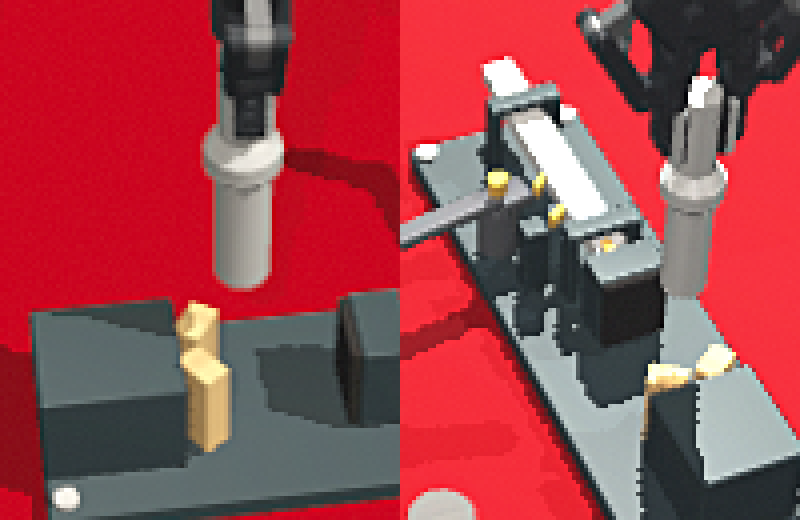

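View pics/w3.png

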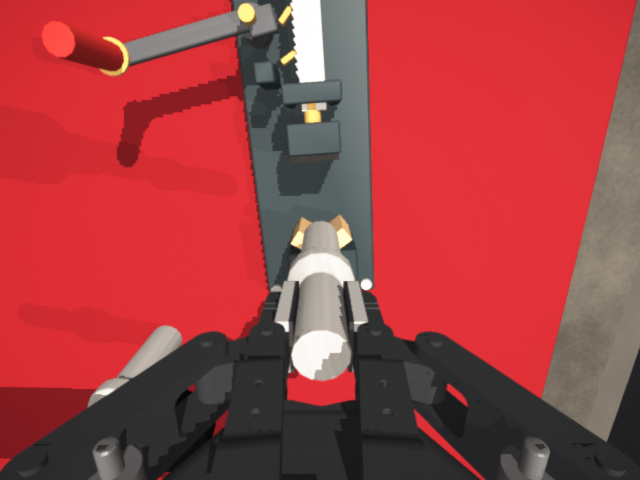

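Seen relative to the clamp in each camera, the stem is centred to about 1 mm, upright, and above the gap. Lowering it, guarded, with a -1 mm correction in x.

```bash
python3 - <<'E'
from h import *
x,y=.6567,-.0180
env.movel([x,y,.19],velocity=.15)
r0=env.movel([x,y,.118],velocity=.08,guard=6)
s=monitor.sense();print(r0,s['position'],s['contact_force'])
r1=env.movel([x,y,.108],velocity=.015,guard=3)
s=monitor.sense();print(r1,s['position'],s['contact_force'],s['clock'])
env.hold(.2)
f=grab('scene','sc3');g=grab('side','s3')
def crop(im,x0,y0,w,h,s): return cv2.resize(im[y0:y0+h,x0:x0+w],None,fx=s,fy=s,interpolation=cv2.INTER_NEAREST)[:,:,::-1]
cv2.imwrite('pics/c6.png',np.hstack([crop(f['frame'],250,220,100,130,4),crop(g['frame'],300,150,100,130,4)]))
E
```

```text
False [ 0.65703058 -0.01804508  0.11869764] [-1.13304294 -0.41232945 -4.01789336]
True [ 0.65679326 -0.01802144  0.11226872] [0.03373479 1.24420266 4.97421103] 9.5
```

View pics/c6.png

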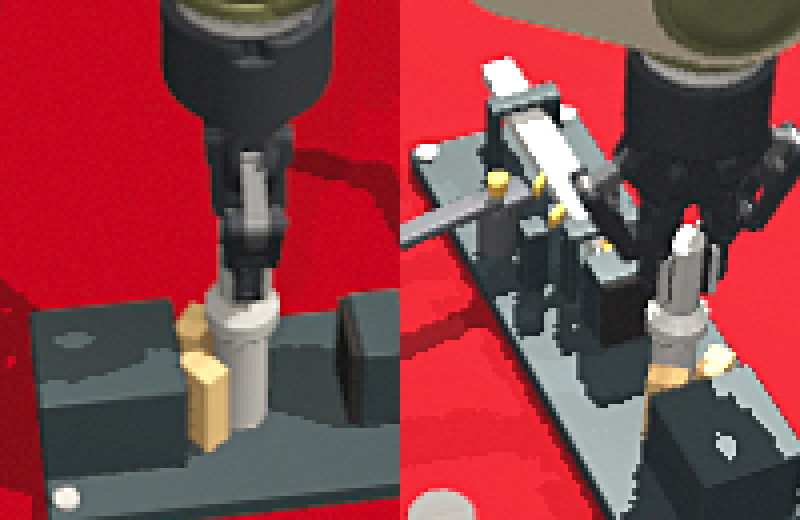

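Bed contact came at TCP z 0.1123, exactly as predicted, and the stem stands in front of the V. Releasing and backing off upward.

```bash
python3 - <<'E'
from h import *
from scipy.spatial.transform import Rotation as Rot
env.release(); env.hold(.2)
s=monitor.sense();print(s['contact_force'],s['finger_gap'])
env.movel([.6567,-.018,.27],velocity=.15)
f=grab('scene','sc4');g=grab('side','s4');w=grab('wrist','w4')
s=monitor.sense();print(s['joints'],s['clock'])
q0=Rot.from_matrix([[0,0,1],[0,1,0],[-1,0,0]])
for dy in (.069+np.pi/2,.069-np.pi/2):
    q=(Rot.from_euler('z',dy)*q0).as_quat()
    for z in (.22,.076): print(dy,q,kinematics.ik([.4913,.1133,z],q))
def crop(im,x0,y0,w,h,s): return cv2.resize(im[y0:y0+h,x0:x0+w],None,fx=s,fy=s,interpolation=cv2.INTER_NEAREST)[:,:,::-1]
cv2.imwrite('pics/c7.png',np.hstack([crop(f['frame'],250,220,100,130,4),crop(g['frame'],300,150,100,130,4)]))
E
```

```text
[-0.04093589  0.1184451   0.63249156] 0.9964965875123917
[-2.05373216e-01  6.05399777e-01  9.62049378e-01 -4.16423742e-05
  1.57806828e+00 -2.05368837e-01] 12.0083
1.6397963267948965 [-0.51694905  0.48245589  0.51694905  0.48245589] [-6.11059220e-03  2.76284106e-01  1.57699834e+00 -4.44089210e-16
  1.28831020e+00 -1.64590692e+00]
1.6397963267948965 [-0.51694905  0.48245589  0.51694905  0.48245589] [-6.11059220e-03  4.51842319e-01  1.74612651e+00 -4.44089210e-16
  9.43623827e-01 -1.64590692e+00]
-1.5017963267948966 [ 0.48245589  0.51694905 -0.48245589  0.51694905] [-6.11059220e-03  2.76284106e-01  1.57699834e+00 -4.44089210e-16
  1.28831020e+00  1.49568573e+00]
-1.5017963267948966 [ 0.48245589  0.51694905 -0.48245589  0.51694905] [-6.11059220e-03  4.51842319e-01  1.74612651e+00 -4.44089210e-16
  9.43623827e-01  1.49568573e+00]
```

View pics/c7.png

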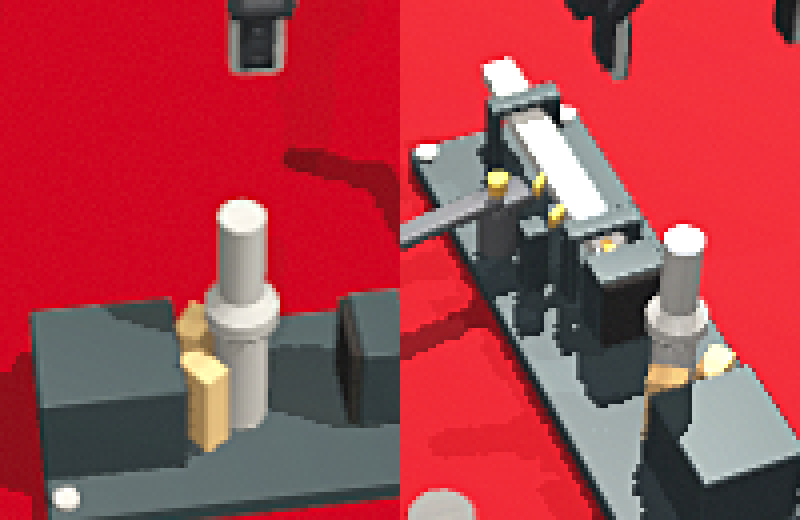

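View pics/w4.png

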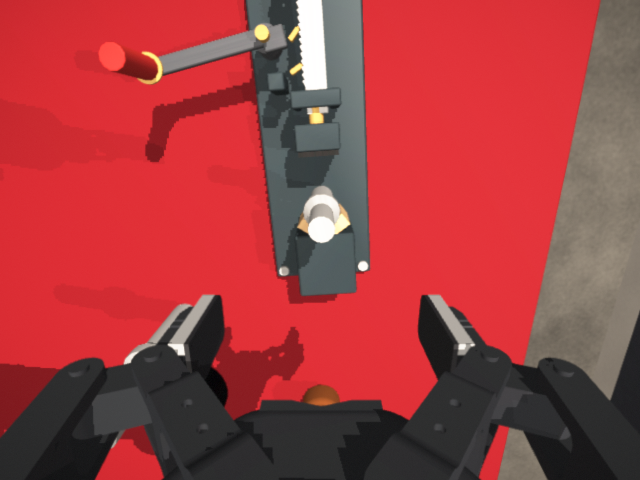

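The stem stands upright and released, with its top at (310,273) in the scene view, clear of the jaw. Next is the handle, with the gripper jaws along clamp y.

```bash
cat >> h.py <<'E'
from scipy.spatial.transform import Rotation as Rot
YAW=.069; T=np.array([.65335,.0433])
RC=np.array([[np.cos(YAW),-np.sin(YAW)],[np.sin(YAW),np.cos(YAW)]])
def c2w(x,y): return RC@np.array([x,y])+T
def w2c(p): return RC.T@(np.asarray(p)[:2]-T)
QH=(Rot.from_euler('z',YAW+np.pi/2)*Rot.from_matrix([[0,0,1],[0,1,0],[-1,0,0]])).as_quat()
def fc(s): return RC.T@s['contact_force'][:2]
E
python3 - <<'E'
from h import *
f=load('sc4');g=load('s4')
t=tri((f,(242.5)/4-.5+250,215.5/4-.5+220),(g,285.5/4-.5+300,239/4-.5+150));print('stem top',t,'clamp',w2c(t[0]))
h=c2w(-.157,.081);print(h)
env.movel([.60,.05,.27],velocity=.25)
env.reach([h[0],h[1],.22],QH)
w=grab('wrist','w5');print(proj(w,[*h,.12]))
print(monitor.sense()['clock'],monitor.sense()['contact_force'])
E
```

```text
stem top (array([ 0.6572858 , -0.01976807,  0.15411083]), [np.float64(0.00046120139508329665), np.float64(0.0004612013950833168)]) clamp [-0.00042181 -0.06318936]
[0.49113902 0.11328285]
[322.07901647 233.17130789]
13.9333 [0.68965762 0.62470504 0.02214885]
```

View pics/w5.png

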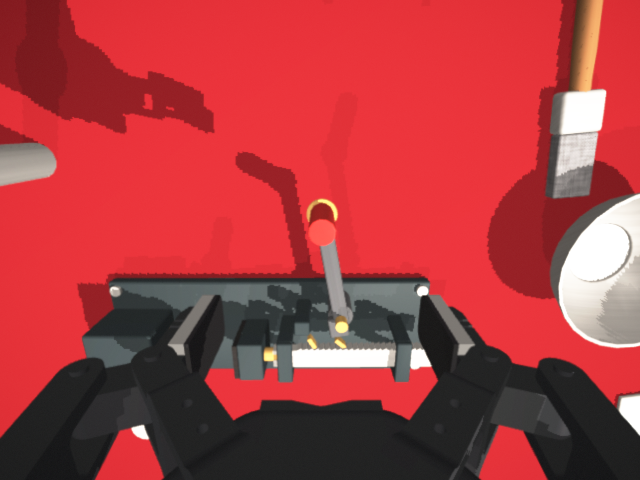

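The handle top is at (322,232), within 1 px of the prediction, and the stem is at clamp (-0.4, -63) mm. Descending, gripping, and doing the first stroke.

```bash
python3 - <<'E'
from h import *
h=c2w(-.157,.081)
env.movel([*h,.079],velocity=.15)
s=monitor.sense();print('before',fc(s))
env.close_gripper(25)
env.hold(.1)
s=monitor.sense();print('gripped',s['finger_gap'],fc(s),s['contact_force'][2],w2c(s['position']),s['clock'])
# first stroke
th0=np.arctan2(.019,.114); r=np.hypot(.019,.114)
def pt(d): # handle displacement d along arc
    th=th0-d/r
    return c2w(-.043-r*np.cos(th),.100-r*np.sin(th))
for d in (.008,.018,.028,.0365):
    env.movel([*pt(d),.079],velocity=.05)
    s=monitor.sense();print(d,w2c(s['position'])*1000,fc(s),s['clock'])
for d in (.018,.001):
    env.movel([*pt(d),.079],velocity=.07)
    s=monitor.sense();print(d,w2c(s['position'])*1000,fc(s),s['clock'])
env.hold(.2)
s=monitor.sense();print(w2c(s['position'])*1000,fc(s),s['clock'])
grab('scene','sc5')
E
```

```text
before [-0.15222422  0.04330753]
gripped 0.24775696230233316 [-0.75040482  2.68963844] 3.004757946630548 [-0.15694984  0.08114304] 15.725
0.008 [-158.43383188   89.15113638] [-2.35518097 -1.8442723 ] 16.0333
0.018 [-158.96983841   98.85806525] [-3.95522744 -3.67526415] 16.3833
0.028 [-158.78023997  108.91584465] [-4.7050438  -1.58058338] 16.7333
0.0365 [-157.50104962  117.23507559] [-3.30650752 -1.26123629] 17.05
0.018 [-159.03725768   98.77472046] [-5.60867378  0.52920004] 17.4667
0.001 [-157.43648134   81.91718109] [-3.83558761  0.84377087] 17.8583
[-157.46126908   82.09579281] [-4.42086024 -0.86359643] 18.0583
```

View pics/sc5.png

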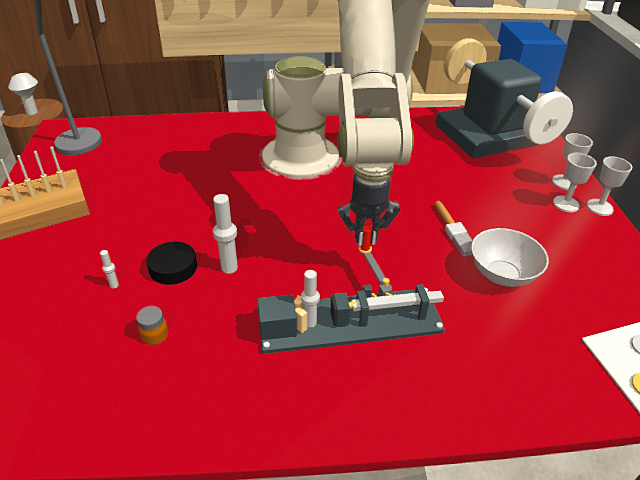

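The rack end moved from (446,296) to (442,296), so one tooth went through. Continuing with the force averaged over each stroke and a picture after each.

```bash
cat >> h.py <<'E'
th0=np.arctan2(.019,.114); rr=np.hypot(.019,.114)
DX=-.0008
def pt(d):
    th=th0-d/rr
    return c2w(-.043-rr*np.cos(th)+DX,.100-rr*np.sin(th))
def stroke(fn=None,out=.0365):
    F=[]
    for d in (.006,.011,.016,.021,.026,.031,out):
        env.movel([*pt(d),.079],velocity=.05)
        s=monitor.sense();F.append(fc(s)[1]); fx=fc(s)[0]
    yout=w2c(s['position'])[1]
    B=[]
    for d in (.024,.012,.001):
        env.movel([*pt(d),.079],velocity=.07); s=monitor.sense();B.append(fc(s)[1])
    env.hold(.1); s=monitor.sense()
    print('drive',np.round(F,1),'mean',round(np.mean(F[1:]),2),'end3',round(np.mean(F[-3:]),2),'back',np.round(B,1),'fx %.1f'%fx,'y %.1f %.1f'%(yout*1000,w2c(s['position'])[1]*1000),'t %.1f gap %.3f'%(s['clock'],s['finger_gap']))
    if fn: grab('scene',fn)
E
python3 - <<'E'
from h import *
stroke('k2');stroke('k3');
E
```

```text
drive [-1.6 -1.3 -3.5 -3.2 -2.  -0.9 -1.1] mean -2.0 end3 -1.34 back [1.5 0.1 0.7] fx -2.1 y 117.3 82.2 t 20.9 gap 0.252
drive [-2.3 -0.1 -2.  -2.8 -3.  -2.4 -2.2] mean -2.09 end3 -2.54 back [1.3 1.  0.2] fx -2.4 y 117.3 82.2 t 23.8 gap 0.246
```

```bash
python3 - <<'E'
from h import *
stroke('k4');stroke('k5')
ims=[]
for n in ('sc4','sc5','k2','k3','k4','k5'):
    a=load(n)['frame'][255:350,255:455]; ims.append(cv2.resize(a,None,fx=2,fy=2,interpolation=cv2.INTER_CUBIC)[:,:,::-1])
cv2.imwrite('pics/k_a.png',np.vstack([np.hstack(ims[i:i+2]) for i in (0,2,4)]))
E
```

```text
drive [-1.  -1.2 -2.5 -2.7 -3.2 -1.8 -3. ] mean -2.39 end3 -2.65 back [1.7 0.2 1.5] fx -2.2 y 117.3 82.2 t 26.7 gap 0.249
drive [-1.6 -2.  -3.3 -2.1 -2.5 -2.8 -2.1] mean -2.46 end3 -2.47 back [ 0.4 -0.1  0.7] fx -4.4 y 117.3 82.1 t 29.5 gap 0.251
```

View pics/k_a.png

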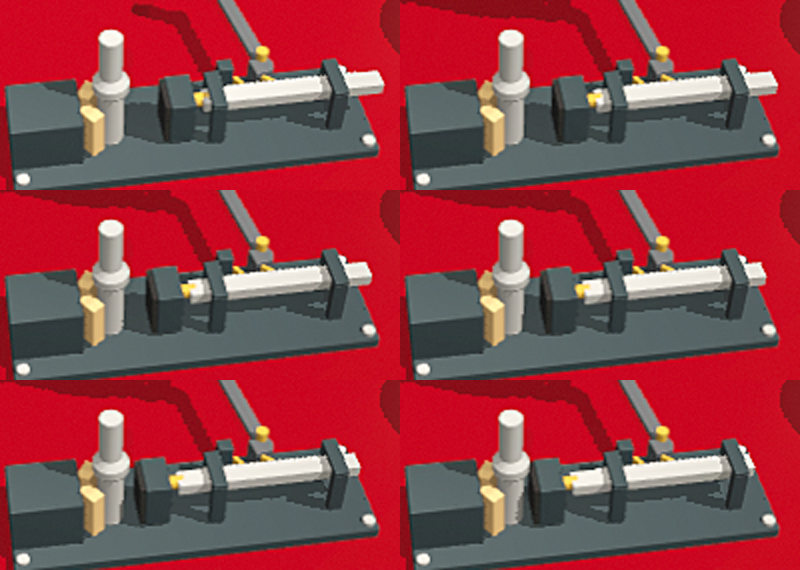

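The jaw advances one tooth per stroke, about 6 px at 2x. Its face is now just short of the stem, so I'll go one stroke at a time.

```bash
cat > look.py <<'E'
import sys
from h import *
ims=[]
for n in sys.argv[2:]:
    a=load(n)['frame'][255:350,255:385]; ims.append(cv2.resize(a,None,fx=3,fy=3,interpolation=cv2.INTER_CUBIC)[:,:,::-1])
cv2.imwrite(sys.argv[1],np.vstack([np.hstack(ims[i:i+2]) for i in range(0,len(ims),2)]))
E
python3 -c "
from h import *
stroke('k6')"; python3 look.py pics/k_b.png k5 k6
```

```text
drive [-1.7 -1.8 -1.7 -3.6 -1.8 -3.1 -3. ] mean -2.5 end3 -2.66 back [ 1.6  0.9 -0.1] fx -1.6 y 117.3 82.1 t 32.4 gap 0.252
```

View pics/k_b.png

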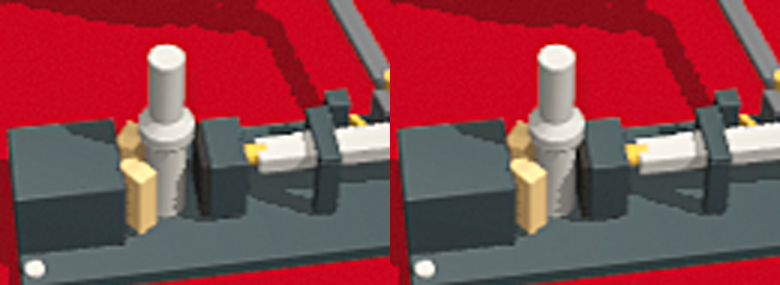

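```bash
python3 -c "
from h import *
stroke('k7')"; python3 look.py pics/k_c.png k6 k7
```

```text
drive [ 0.6 -1.3 -2.3 -3.8 -4.  -3.1 -2.7] mean -2.88 end3 -3.27 back [1.6 1.7 0.9] fx -2.3 y 117.3 82.1 t 35.3 gap 0.255
```

View pics/k_c.png

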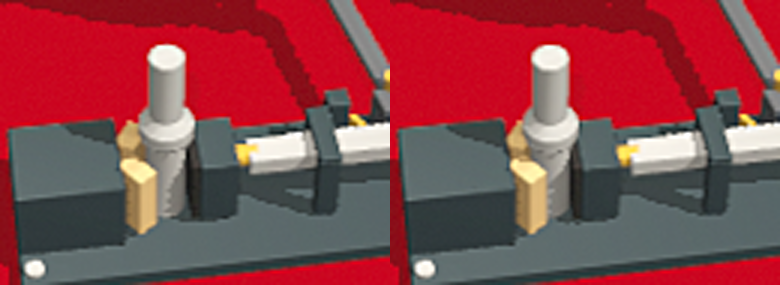

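Stroke 7 pushed the stem about 4 mm toward the V, with only a slight sliding load. Continuing.

```bash
python3 -c "
from h import *
stroke('k8')"; python3 look.py pics/k_d.png k7 k8
```

```text
drive [-2.3 -1.4 -2.6 -2.9 -3.5 -3.7 -4. ] mean -3.0 end3 -3.73 back [-0.3  0.8 -0.3] fx -5.0 y 117.2 82.0 t 38.1 gap 0.250
```

View pics/k_d.png

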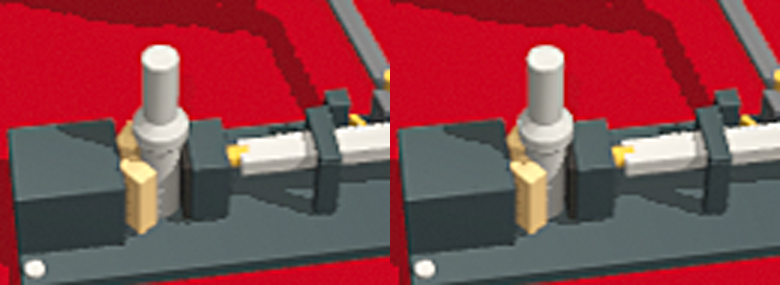

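Stroke 8 took the stem about 3 mm further, and the load rises toward the end of the stroke (-3.7 against -2.5 N), which is the first rise. One more stroke.

```bash
python3 -c "
from h import *
stroke('k9')"; python3 look.py pics/k_e.png k8 k9
```

```text
drive [-0.8 -3.2 -4.9 -5.1 -5.4 -5.8 -6.1] mean -5.08 end3 -5.75 back [-0.5  2.1  0.9] fx -4.5 y 117.0 82.2 t 41.0 gap 0.250
```

View pics/k_e.png

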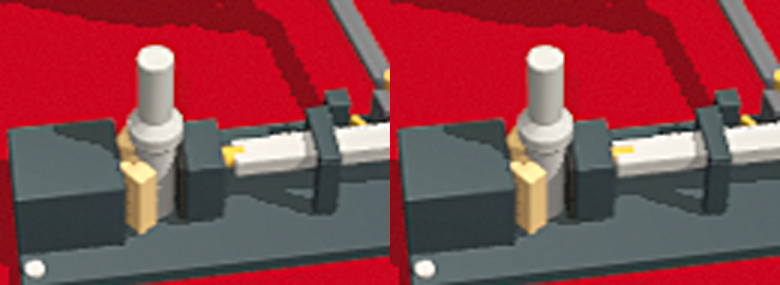

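The stem is now stationary and the bar slid on against the spring. Load is +3.3 N over unloaded, one click past the first rise. One more stroke should bring it to about 24 N on the V, well below 37.

```bash
python3 -c "
from h import *
stroke('k10')"; python3 look.py pics/k_f.png k9 k10
```

```text
drive [-2.4 -6.3 -6.4 -7.6 -7.1 -6.9 -7.5] mean -6.97 end3 -7.19 back [-0.1 -0.6  1.1] fx -5.8 y 116.7 82.2 t 43.9 gap 0.255
```

View pics/k_f.png

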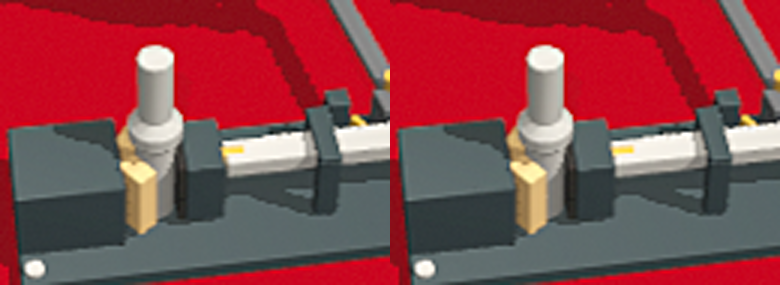

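The orange mark hardly moved between k9 and k10, so I'll measure whether the bar really advanced a tooth.

```bash
python3 - <<'E'
from h import *
ims=[]
for n in ('k7','k8','k9','k10'):
    a=load(n)['frame']; c=a[280:325,320:455]; ims.append(cv2.resize(c,None,fx=5,fy=3.2,interpolation=cv2.INTER_NEAREST)[:,:,::-1])
    g=a.astype(int); m=(g.min(2)>120); m[:280]=0;m[320:]=0;m[:,:424]=0;m[:,455:]=0;m[316:]=0
    ys,xs=np.nonzero(m); print(n,xs.max(),len(xs), [g[y,432:450,1].sum() for y in (292,295,298)])
cv2.imwrite('pics/k_g.png',np.vstack(ims))
a=load('k9')['frame'].astype(int);b=load('k10')['frame'].astype(int)
for n1,n2 in (('k8','k9'),('k9','k10')):
    d=np.abs(load(n1)['frame'].astype(int)-load(n2)['frame'].astype(int)).max(2)>40; ys,xs=np.nonzero(d[255:350,255:455]); print(n1,n2,len(xs), np.histogram(xs+255,bins=range(255,460,10))[0])
E
```

```text
k7 427 13 [np.int64(209), np.int64(208), np.int64(181)]
k8 427 13 [np.int64(207), np.int64(209), np.int64(196)]
k9 427 13 [np.int64(215), np.int64(212), np.int64(182)]
k10 427 13 [np.int64(221), np.int64(197), np.int64(165)]
k8 k9 69 [ 0  0  3  0  1  2  2 34  2  4  0  1  4  2  0 14  0  0  0  0]
k9 k10 50 [ 0  0  0  0  2  1  0 13  3  3  0  1  0  0  2  3 22  0  0  0]
```

View pics/k_g.png

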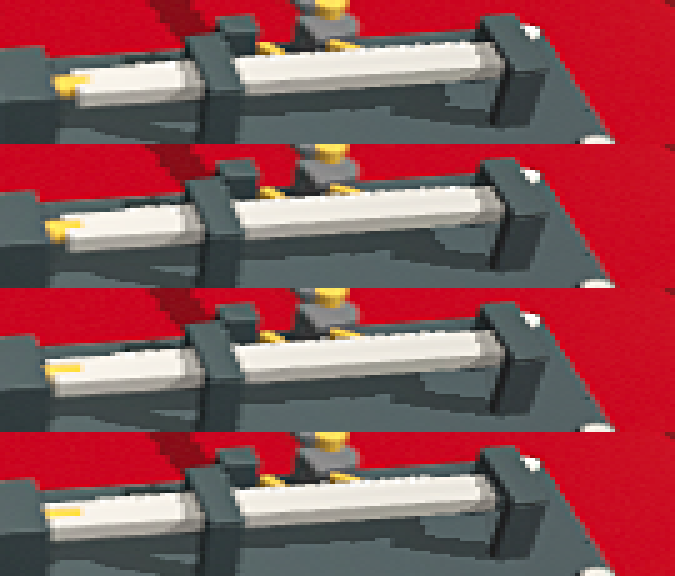

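```bash
python3 - <<'E'
from h import *
rows=[]
for n in ('k7','k8','k9','k10'):
    a=load(n)['frame']; 
    rows.append(np.hstack([cv2.resize(a[280:310,x0:x0+32],None,fx=12,fy=4.6,interpolation=cv2.INTER_NEAREST)[:,:,::-1] for x0 in (323,402)]))
    for y in (291,293,295): print(n,y,a[y,408:426,1].tolist())
cv2.imwrite('pics/k_h.png',np.vstack(rows))
f=grab('side','s5'); cv2.imwrite('pics/s5c.png',f['frame'][140:300,240:440,::-1].repeat(3,0).repeat(3,1))
E
```

```text
k7 291 [98, 97, 97, 96, 88, 91, 82, 41, 42, 28, 53, 107, 102, 99, 98, 98, 92, 83]
k7 293 [164, 244, 209, 191, 244, 228, 133, 133, 144, 186, 110, 63, 104, 102, 98, 98, 97, 97]
k7 295 [237, 234, 234, 235, 235, 235, 243, 175, 161, 169, 179, 51, 67, 101, 100, 98, 98, 98]
k8 291 [99, 96, 97, 98, 90, 94, 83, 43, 42, 27, 55, 107, 104, 98, 97, 97, 91, 84]
k8 293 [141, 165, 255, 214, 178, 179, 121, 135, 143, 186, 111, 63, 105, 102, 99, 99, 97, 97]
k8 295 [236, 236, 234, 234, 236, 236, 244, 175, 162, 169, 179, 50, 66, 102, 101, 98, 98, 99]
k9 291 [100, 100, 99, 99, 93, 93, 82, 44, 43, 26, 53, 107, 102, 98, 98, 97, 91, 84]
k9 293 [184, 105, 120, 129, 171, 181, 119, 134, 144, 186, 110, 63, 106, 100, 98, 98, 98, 97]
k9 295 [237, 236, 237, 237, 237, 236, 244, 174, 161, 170, 180, 49, 67, 100, 102, 97, 99, 99]
k10 291 [102, 101, 101, 100, 92, 94, 83, 42, 44, 31, 54, 107, 102, 98, 98, 97, 92, 83]
k10 293 [76, 72, 123, 128, 170, 179, 121, 139, 122, 57, 37, 65, 107, 103, 97, 98, 99, 96]
k10 295 [239, 238, 237, 236, 237, 236, 244, 177, 170, 124, 54, 24, 75, 105, 101, 97, 97, 98]
```

View pics/k_h.png

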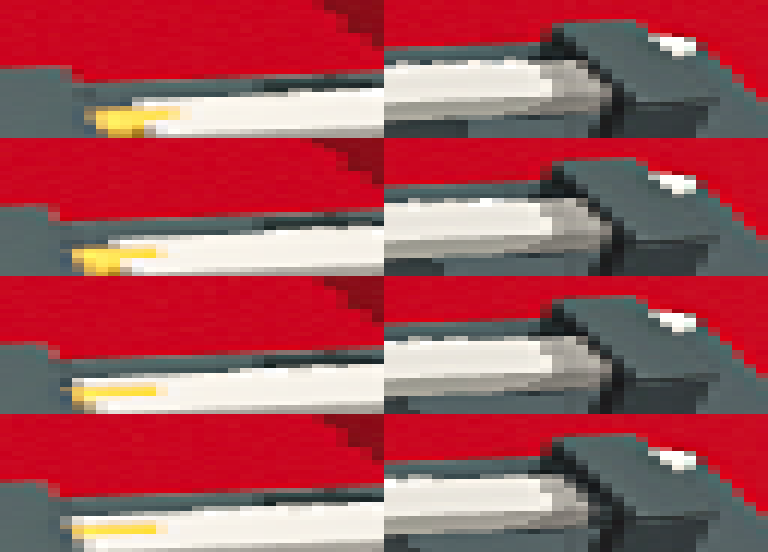

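View pics/s5c.png

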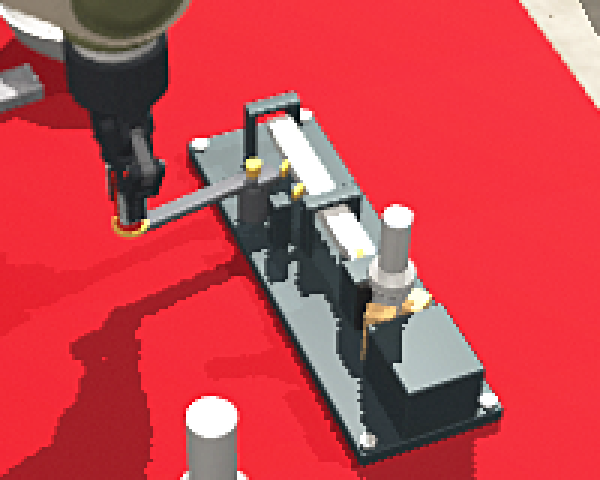

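The rear end of the bar has come into the upright in k10 and its front end moved too, so the tooth did advance. Load is about +4.8 N over unloaded, within the firm range of 4–6, and the stem is stationary. Bringing the lever to its home stop, letting go and checking.

```bash
python3 - <<'E'
from h import *
env.movel([*pt(-.0005),.079],velocity=.02,guard=6)
s=monitor.sense();print(w2c(s['position'])*1000,fc(s))
env.release(); env.hold(.2)
p=monitor.sense()['position']
env.movel([p[0],p[1],.22],velocity=.15)
env.hold(.2)
a=grab('scene','e1');b=grab('side','e2');c=grab('wrist','e3')
s=monitor.sense();print(s['clock'],s['contact_force'],s['finger_gap'])
h=c2w(-.157,.081);print(proj(c,[*h,.12]))
m=(c['frame'][:,:,0]>120)
cv2.imwrite('pics/e4.png',np.hstack([cv2.resize(a['frame'][200:350,240:460],None,fx=2,fy=2)[:,:,::-1],cv2.resize(b['frame'][160:310,270:430],None,fx=2,fy=2)[:,:,::-1]]))
E
```

```text
[-157.69462482   81.12185729] [-2.64314679  4.76782442]
46.4917 [ 0.51148202  0.33598454 -0.63351761] 0.9972019859300748
[322.13756254 234.99786716]
```

View pics/e4.png

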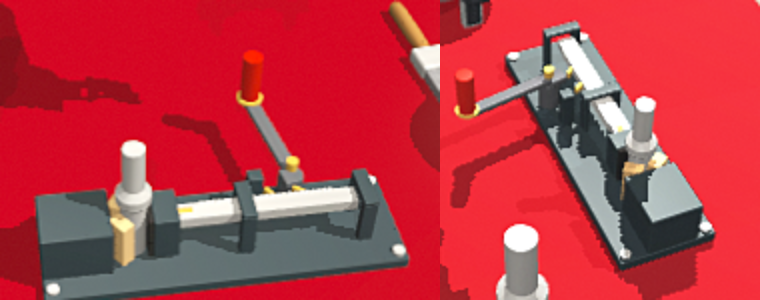

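View pics/e3.png

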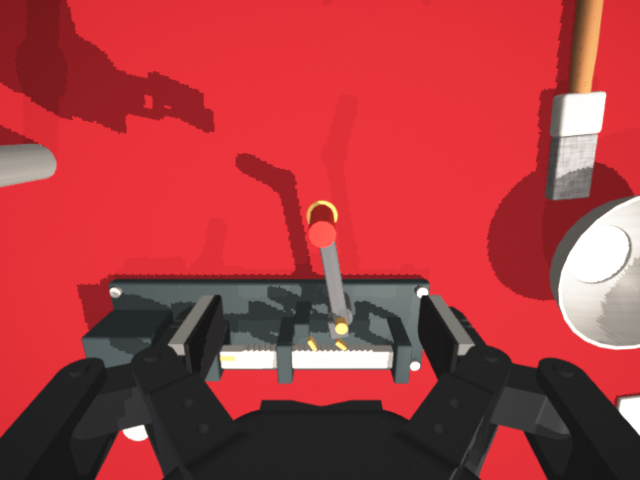

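View pics/e1.png

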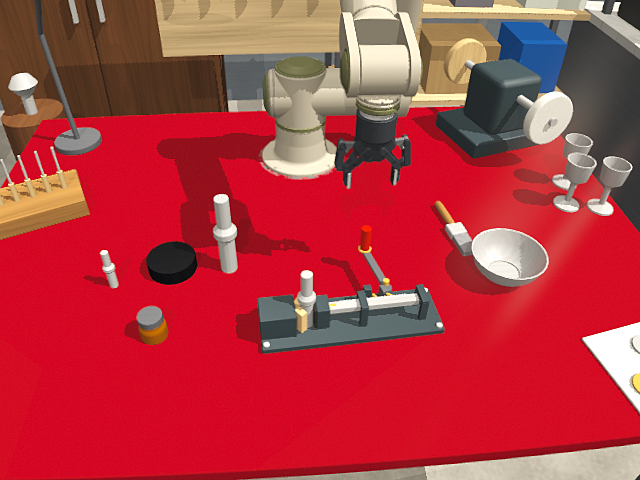

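The handle is back at (322,233), as at the start, the stem is upright against the V, and the other objects haven't moved. A last triangulation of the stem, then hand in.

```bash
python3 - <<'E'
from h import *
a=load('e1');b=load('e2')
t=tri((a,132.5/2-.5+240,147/2-.5+200),(b,(645-440)/2-.5+270,104/2-.5+160));print(t,w2c(t[0]))
job.hand_in()
E
```

```text
(array([ 0.65664172, -0.02781422,  0.15503412]), [np.float64(0.00041028269082815676), np.float64(0.00041028269082805414)]) [-0.0016191  -0.07117195]
the job is handed in; nothing more can be done
```

The stem is clamped upright in the V and the job is handed in at about 46 s of the 67 s allowed; no verdict was reported.

- **Placing:** I set the middle-sized stem down about 7 mm in front of the V, let go and backed off before touching the lever.
- **Tightening:** It took ten full lever strokes. Unloaded, the handle resisted with about 2.5 N. Peak load over that was roughly +1.2 N on stroke 8 (the first rise), +3.3 N on stroke 9 and +4.8 N on stroke 10, so I stopped two clicks past the first rise. That suggests around 19 N on the V; it is inferred from the handle load, not measured directly.
- **Last checks:**
  - The stem's top is at clamp (-1.6, -71) mm, against (0, -70) for home, and it stands upright.
  - The lever is back at its home stop, at the same pixel as at the start, and the gripper is clear.
  - The bowl, jar, brush and block show no visible shift.
- **Disagreements:**
  - The scene and side cameras differed by about 3 mm in x.
  - One plate corner was off by 7 mm when I fitted the clamp's pose.
  - The jaw face measured about 63 mm from the V at the start, where the text says 33 to 60.
  - After stroke 10 the bar's front end looked almost still. The rear end of the bar had moved in the close-up, so I took the tooth as advanced.

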